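# Vent a vacuum desiccator, break its lid free and hold it ajar

## Robot

A 6-joint arm with a two-finger parallel gripper is mounted at the origin on the work surface. World frame = base frame: x ahead of the robot, y to its left, z up, the work surface at z = 0. Lengths are in m, angles in rad, forces in N, time in s.
With the tool pointing down it reaches from about 0.425 to 0.95 m from the base axis. Payload 14.7 kg.
Tool frame: the origin (TCP) lies at the very end of the fingers, on their centre line; the grasp point (between the pads) lies 19 mm behind it (r.grip_point_offset is the distance from the TCP to the grasp point, in m); z points along the fingers, x is the direction in which the jaws open and shut, and the axes are right-handed (so a half turn about z gives the same grasp; the last joint's range is limited). The gripper opens to 85 mm and grips with 20 to 120 N. Pads are 22 mm wide; open, the fingers measure 114 mm over their backs; the gripper's body (76 mm by 85 mm) begins 54 mm behind the grasp point. The pads swing forward as they close: fully open they stand 13 mm farther back than shut.
Start: joints at [-1.261, 0.48, 1.596, -0, 1.065, -0.047], TCP at [0.227, -0.609, 0.231] pointing down, gripper open.
Joint ranges: [-2.75, 2.75], [-0.82, 2.05], [0.23, 2.67], [-1.56, 4.7], [0.09, 2.69], [-2.92, 2.92]. Speed limits (rad/s): [1.89, 1.89, 2.39, 3.01, 3.01, 3.01].

## Interface

Orientations are given as a rotation vector (axis times angle).
In Python, from workcell import status, optics, order, r gives the robot as it stands. The module is installed in compiled form; this text tells all that it offers.
- The arm moves only by the tool arm_command, never from a script. Its argument "series" is text: rows parted by semicolons, each of 5 numbers parted by spaces: the gripper's target within -1 to 1 (shut at 1, half-way at 0, fully open at -1), then the shift along the tool's x, y, z normalised to -1 to 1, where 1 is 0.2 m, then the turn about the tool's z normalised to -1 to 1, where 1 is 180 degrees. In form: claw tx ty tz yaw; .... A call has 1 to 8 rows; each row is the pose to reach, as a shift and turn from the pose commanded when the call began, along the tool's axes at that moment, turning the shorter way round; what a row does not reach only later rows make up. A row lasts 1/8 s, in which the tool goes at most 62.5 mm and 10.7 degrees, less where a joint would pass 70% of its speed; a pose out of reach is approached as far as the arm can. A call with a number of a shift or a turn outside -1 to 1 is refused whole. A call with a gripper value outside its range is refused whole. The fingers move at their own pace and stop on an object; "force" is the grip in N (left out, the last holds). Time passes only in rows, so rows that repeat a pose let the fingers close. It gives the time, the measured TCP pose, the force and the opening at its end, in the units of the state.
- status.get_state(): the state, without advancing time (a new reading comes with each control period).
- optics.snapshot(name): name is "scene" or "top"; returns (picture, depth): 384x512x3 uint8, red, green, blue; 384x512 float32, m along the optical axis (not along the pixel's ray), 0 where there is no reading.
- optics.camera_info(name): a dict with "K" (3x3 intrinsics, pixels), "rvec" (rotation vector, rad) and "tvec" (3), from world to camera coordinates, as OpenCV has them. Camera axes: x right, y down, z forward; pixel columns grow to the right and rows downward; lengths in m; the calibration is good to about 2 mm. A picture is of the moment at which its call begins. camera_info takes no time and is no camera call.
- order.sign_off(): hands the job in, once; it reports no verdict.
The state is a dict: "time": time; "joint_positions": joint angles; "qvel": joint speeds; "effort": joint torques, N m; "tcp_pos": TCP position; "orientation": TCP orientation; "ft_force": force on the tool from outside, world axes, zero at the start; "wrist_torque": the same for the moment, N m; "grip_width": finger opening in m.
Only numpy, scipy, OpenCV 4.12 (cv2) and the standard library are available. Lean on these libraries where they do the work, as an engineer would, in place of code of your own. Each camera call takes 0.05 s, during which the arm holds its last target.

## Task

Vent the small white vacuum desiccator on the lab bench by turning the yellow tap on its lid clockwise all the way to its stop, then take the lid by the blue handle, pull until the sticky seal lets go, and hold the lid a little open, with a gap of about 45 mm at its front edge. Do not throw the lid wide open, and leave the glassware, bottles and racks around it where they stand. Finish while still gripping the handle and holding the lid still at that gap.

Things in the scene. Friction and masses are not known exactly. Their poses are not given: they have to be found in the camera images.
- desic: Vacuum desiccator, fixed to the bench: white box 240 (x) x 200 (y) x 110 mm tall, black rubber seal 5 mm thick on its rim, clear grey-edged hinged lid 12 mm thick (lid top at 127 mm). Origin: centre of the underside. Its -x side is the front (handle side), towards the robot; the hinge is along its +x side; z up. Turned up to 0.35 rad.
- lid (a joint): Lid angle in rad: 0 shut, grows as its front rises, stop at 1.4; front gap = 240 mm x angle (45 mm = 0.19 rad). With the tap shut the vacuum holds it fast: do not pull. Tap fully open, the sticky seal still needs 12 to 20 N up at the handle, most at the very start, and lets go suddenly within 8 mm of rise; then only the lid's weight (about 3 N) is carried. Let go, it falls shut and sticks again.
- lid_handle (a point): Middle of the blue handle bar near the lid's front: round bar 14 mm thick, 100 mm long, along the desiccator's y axis, on a 14 mm post at either end; centre line 36 mm above the lid's top (29 mm free beneath) and 195 mm from the hinge line in x. Moves with the lid; axes as the desiccator's when shut.
- lid_hinge (a point): Middle of the lid's hinge line, 115 mm above the bench at the desiccator's far (+x) edge. The line runs along the desiccator's y axis; the handle moves on an arc about it, 195 mm in front of it and 48 mm above it when shut.
- valve_grip (a point): Yellow vent tap on the lid, 75 mm in front of the hinge line: upright flat bar grip 42 mm long, 14 mm thick, on a round 44 mm disc. This point is on its upright turning axis, 37 mm above the lid's top; the bar reaches 7 mm above it and 23 mm below it. Its x axis runs along the bar, y across it.
- valve (a joint): Angle of the tap in rad: at 0 its bar points along the desiccator's x axis; grows as it is turned clockwise seen from above; stop (fully open) at 1.57, when the bar lies along y. Starts at 0 to 0.3. Light friction (0.06 N m); stays where it is left.
- beaker: Bystander to leave alone: glass beaker, 66 mm wide, 85 mm tall. Origin at the centre of its underside.
- petri: Bystander to leave alone: stack of three petri dishes, 92 mm wide, 42 mm tall. Origin at the centre of its underside.
- reagent: Bystander to leave alone: amber bottle with blue cap, 64 mm wide, 130 mm tall. Origin at the centre of its underside.
- jar: Bystander to leave alone: white jar with red cap, 72 mm wide, 90 mm tall. Origin at the centre of its underside.
- tip_box: Bystander to leave alone: blue pipette-tip box, 85 x 120 x 60 mm. Origin at the centre of its underside.
- tube_rack: Bystander to leave alone: orange rack of small tubes, 60 x 130 x 83 mm. Origin at the centre of its underside.

How it is judged:
On the way, in this order (a step that is already met when the one before it is completed fails the run):
1. the vent tap is turned to its stop (over 1.35 rad) with the lid still shut (value of joint valve above 1.35 rad and value of joint lid below 0.03 rad), for 0.2 s.
2. the seal has let go: the lid is over 0.08 rad open, gripped by the fingers (value of joint lid above 0.08 rad and contact force between the fingers and lid above 1 N), for 0.2 s.
At the end, for the whole second after the job is handed in: the lid is held still by the fingers on its handle (more than 1 N of contact) at 0.105 to 0.27 rad, a gap of 25 to 65 mm at the front edge; the tap is still open (over 1.3 rad) (value of joint lid between 0.105 and 0.27 rad and velocity of joint lid between -0.05 and 0.05 rad/s and contact force between the fingers and lid above 1 N and distance between the grasp point and lid_handle below 0.06 m and value of joint valve above 1.3 rad); the arm keeps its last pose, push and grip.
It fails at once if the lid is thrown wide open (over 0.45 rad) (value of joint lid above 0.45 rad).
It fails at once if a bystander is moved by more than 20 mm (distance of any of beaker, petri, reagent, jar, tip_box, tube_rack from where it was at the start of the episode above 0.02 m).
It also fails if it takes over 48 s, if anything falls off the work surface, if the arm or the gripper's body presses on something with over 40 N, if the wrist force passes 120 N, or if a joint passes its speed limit or range.

## Working session

There is one attempt and no reset: what is moved stays moved. The work goes in short steps, Python scripts to look and compute and a tool call to move; the robot and the scene stay as the last step left them, time stands still between calls to the robot, and variables do not carry over. Pictures are saved under pics/ and viewed, and the job is handed in when it is done.

Besides the shell and the picture viewer there is one more tool, called after "Emit:" by a JSON object that holds its "fn" and its "kwargs". arm_command: Moves the arm, as the interface text tells. Its arguments: {"type":"object","properties":{"series":{"type":"string"},"force":{"type":"number"}},"required":["series"]}

```bash
mkdir -p pics; python3 - <<'E'
from workcell import status, optics, order, r
import cv2,numpy as np
s=status.get_state()
for k,v in s.items(): print(k,np.round(v,4))
print(r.grip_point_offset)
for n in("scene","top"):
    p,d=optics.snapshot(n); cv2.imwrite(f"pics/{n}0.png",p[:,:,::-1]); np.save(f"pics/{n}0.npy",d); np.save(f"pics/{n}0rgb.npy",p)
    print(optics.camera_info(n))
E
```

```text
time 0.0
joint_positions [-1.2606  0.4808  1.5969  0.      1.0651 -0.0466]
qvel [-0.0001  0.0013  0.0002  0.0007 -0.0001 -0.0005]
effort [ 3.70000e-03 -9.50642e+01 -4.30183e+01  3.00000e-04  1.23000e-02
 -0.00000e+00]
tcp_pos [ 0.2269 -0.6087  0.2307]
orientation [-2.5798e+00  1.7915e+00  1.5000e-03]
ft_force [-0.1194 -0.3733 -0.722 ]
wrist_torque [-0.0017  0.0191  0.0154]
grip_width 0.0855
0.0187
{'K': array([[379.61503623,   0.        , 254.99601852],
       [  0.        , 379.61503623, 192.7616435 ],
       [  0.        ,   0.        ,   1.        ]]), 'rvec': array([ 2.28670245,  1.13886965, -0.35921436]), 'tvec': array([-0.36292473, -0.28937183,  1.41115303])}
{'K': array([[440.63413718,   0.        , 249.41314162],
       [  0.        , 440.63413718, 187.84094069],
       [  0.        ,   0.        ,   1.        ]]), 'rvec': array([ 2.18271604, -2.12461871,  0.1147361 ]), 'tvec': array([-0.00799378,  0.57105008,  1.22587627])}
```

View pics/scene0.png

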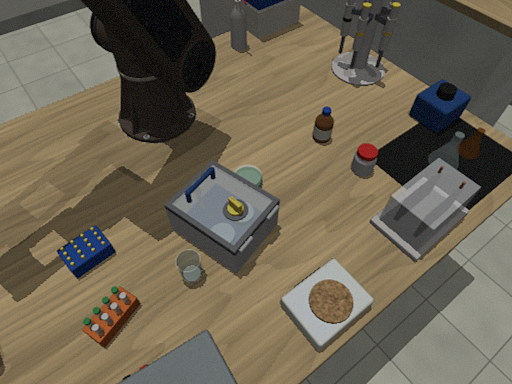

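View pics/top0.png

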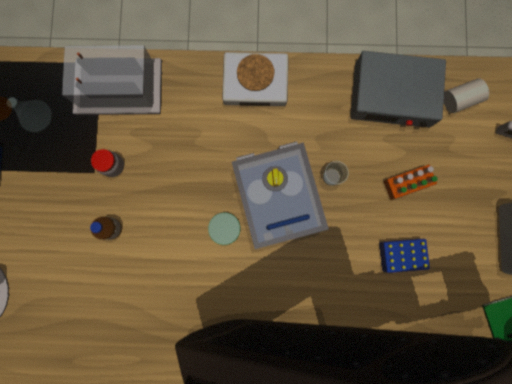

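The top view shows the desiccator at about (280,195), the blue handle at (288,222) and the yellow tap at (275,178). The petri dishes are at (224,228) and the beaker at (334,174). Next I'll measure these.

```bash
cat >h.py <<'E'
import cv2,numpy as np
from workcell import optics
def ray(n,uv,z):
    c=optics.camera_info(n);R=cv2.Rodrigues(c['rvec'])[0];o=-R.T@c['tvec']
    uv=np.atleast_2d(np.float64(uv));d=np.c_[uv,np.ones(len(uv))]@np.linalg.inv(c['K']).T@R
    return o+d*((z-o[2])/d[:,2])[:,None]
def proj(n,P):
    c=optics.camera_info(n);return cv2.projectPoints(np.float64(P).reshape(-1,1,3),c['rvec'],c['tvec'],c['K'],None)[0][:,0]
def mask(p,lo,hi,box):
    h=cv2.cvtColor(p,cv2.COLOR_RGB2HSV);m=cv2.inRange(h,lo,hi);b=np.zeros_like(m);x0,y0,x1,y1=box;b[y0:y1,x0:x1]=255
    m&=b;k,l,s,_=cv2.connectedComponentsWithStats(m);i=1+np.argmax(s[1:,4]);return np.argwhere(l==i)[:,::-1].astype(float)
def lidframe(H,th): # handle xy, yaw
    return H
E
python3 - <<'E'
from h import *
B=dict(top=dict(h=(260,205,320,240),v=(258,160,295,198)),scene=dict(h=(180,165,220,205),v=(220,192,250,222)))
for n in B:
    p=np.load(f"pics/{n}0rgb.npy");d=np.load(f"pics/{n}0.npy")
    for k,lo,hi,z in(("h",(100,120,40),(130,255,255),.163),("v",(22,120,90),(35,255,255),.171)):
        uv=mask(p,lo,hi,B[n][k]);
        if k=='v':
            V=p[uv[:,1].astype(int),uv[:,0].astype(int)].max(1);print('V',np.percentile(V,[5,50,95]))
        P=ray(n,uv,z)[:,:2];c,(w,h),a=cv2.minAreaRect(P.astype(np.float32)*1000)
        e,vv=np.linalg.eigh(np.cov(P.T));v=vv[:,1]
        print(n,k,len(uv),'px',uv.mean(0).round(1),'mean',P.mean(0).round(4),'rect',np.round([*c,w,h,a],1),'ang',np.arctan2(v[1],v[0]).round(3),'depth',np.median(d[uv[:,1].astype(int),uv[:,0].astype(int)]))
    x0,y0,x1,y1=B[n]['v'];cv2.imwrite(f"pics/{n}_crop.png",cv2.resize(p[y0-50:y1+60,x0-50:x1+60,::-1],None,fx=4,fy=4,interpolation=2))
E
```

```text
top h 158 px [287.7 221.6] mean [ 0.4719 -0.0941] rect [471.8 -93.7   9.7 107.9  16.6] ang 1.864 depth 1.1126597
V [115.25 150.   161.75]
top v 226 px [274.8 177.2] mean [ 0.5836 -0.0586] rect [582.4 -58.5  41.7  40.   45.9] ang -3.113 depth 1.150828
scene h 163 px [198.9 181.4] mean [ 0.4741 -0.0954] rect [477.  -98.1  24.2 122.8  22. ] ang 1.891 depth 1.0163159
V [ 95.15 161.5  179.  ]
scene v 82 px [236.4 203. ] mean [ 0.5971 -0.0591] rect [598.5 -58.4  17.9  56.3  89.2] ang -3.063 depth 0.97627085
```

View pics/top_crop.png

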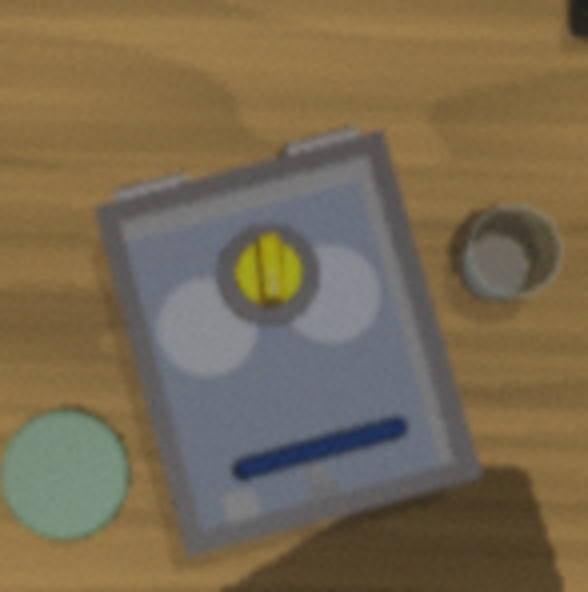

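View pics/scene_crop.png

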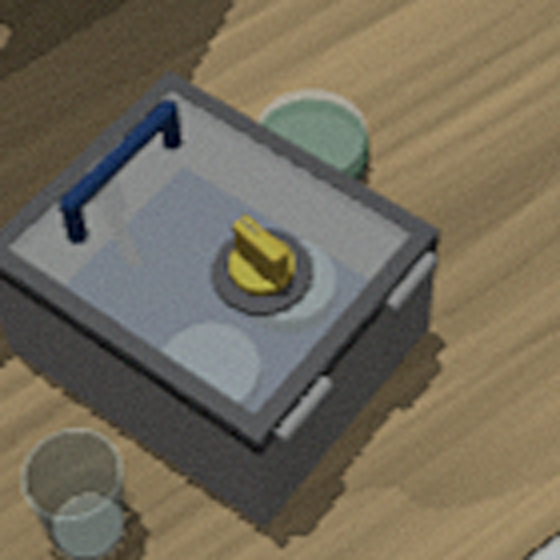

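```bash
cat >>h.py <<'E'
from scipy.spatial.transform import Rotation as Ro
def shift(state,P,ang):
    """row numbers for TCP target P with tool x at world angle ang, from state's pose"""
    R=Ro.from_rotvec(state['orientation']).as_matrix();d=R.T@(np.array(P)-state['tcp_pos'])/.2
    a=np.arctan2(R[1,0],R[0,0]);dy=-(ang-a);dy=(dy+np.pi)%(2*np.pi)-np.pi
    return d.round(4),round(dy/np.pi,4),round(a,4)
E
python3 - <<'E'
from h import *
from workcell import status
a=ray('scene',[[230.75,197.5],[241.25,207.5]],.171);d=a[1]-a[0];print(a.round(4),np.arctan2(d[1],d[0]),np.linalg.norm(d))
t=lambda u,v:[208+u/4,110+v/4]
for q in([t(262,237),t(260,303)],[t(281,236),t(283,303)],[t(270,236),t(271,303)]):
    a=ray('top',q,.171);d=a[0]-a[1];print(a.round(4),np.arctan2(d[1],d[0]),np.linalg.norm(d))
print('disc',ray('top',[t(269,275)],.133).round(4))
# lid corners top z .127
c=ray('top',[t(97,208),t(382,133),t(480,472),t(190,553)],.127);print(c.round(4));print(c.mean(0))
for i in range(4): e=c[(i+1)%4]-c[i];print(np.linalg.norm(e),np.arctan2(e[1],e[0]))
s=status.get_state();print(shift(s,[.586,-.059,.231],1.59))
E
```

```text
[[ 0.5743 -0.0607  0.171 ]
 [ 0.6159 -0.0572  0.171 ]] 0.08368187248366375 0.04170181107078666
[[ 0.6042 -0.0548  0.171 ]
 [ 0.5616 -0.0545  0.171 ]] -0.008768891628048303 0.04255819188055103
[[ 0.6051 -0.067   0.171 ]
 [ 0.562  -0.0691  0.171 ]] 0.04931438273681454 0.04318569326653918
[[ 0.605  -0.0599  0.171 ]
 [ 0.5618 -0.0615  0.171 ]] 0.0353291049777282 0.04317904313068354
disc [[ 0.5852 -0.0615  0.133 ]]
[[ 0.6281  0.0537  0.127 ]
 [ 0.6839 -0.1353  0.127 ]
 [ 0.4597 -0.2022  0.127 ]
 [ 0.402  -0.0142  0.127 ]]
[ 0.54341965 -0.07447474  0.127     ]
0.19709744153297926 -1.2840105673027256
0.23395166237285042 -2.851752901656187
0.1966581867167863 1.868525911553801
0.2361055979866958 0.2917222012847163
(array([-1.9482e+00, -2.6422e+00,  1.1000e-03]), np.float64(-0.8925), np.float64(-1.214))
```

Emit:
{"fn": "arm_command", "kwargs": {"series": "-1 -0.7 -0.97 0 -0.45; -1 -0.7 -0.97 0 -0.45; -1 -0.7 -0.97 0 -0.45; -1 -0.7 -0.97 0 -0.45; -1 -0.7 -0.97 0 -0.45; -1 -0.7 -0.97 0 -0.45; -1 -0.7 -0.97 0 -0.45; -1 -0.7 -0.97 0 -0.45", "force": 40}}

```text
time: 1.1
tcp_pos: [0.3599, -0.4099, 0.2311]
orientation: [-3.125, -0.321, 0.0]
ft_force: [0.6, -0.2, 0.1]
grip_width: 0.0856
```

```bash
python3 - <<'E'
from h import *
from workcell import status
s=status.get_state();print(s['time'],s['tcp_pos'],s['joint_positions'].round(3) if hasattr(s['joint_positions'],'round') else s['joint_positions'],shift(s,[.5855,-.061,.20],1.61))
E
```

```text
1.1 [ 0.35985435 -0.40988415  0.23106959] [-0.906  0.335  1.837  0.     0.97  -1.111] (array([ 1.4592, -1.4787,  0.1557]), np.float64(-0.4474), np.float64(0.2046))
```

Emit:
{"fn": "arm_command", "kwargs": {"series": "-1 0.9 -0.9 0 -0.44; -1 0.9 -0.9 0 -0.44; -1 0.9 -0.9 0 -0.44; -1 0.9 -0.9 0 -0.44; -1 0.9 -0.9 0 -0.44; -1 0.9 -0.9 0 -0.44; -1 0.9 -0.9 0 -0.44; -1 0.9 -0.9 0 -0.44"}}

```text
time: 2.1
tcp_pos: [0.5005, -0.1978, 0.231]
orientation: [-2.204, -2.239, 0.0]
ft_force: [0.3, 0.8, -0.4]
grip_width: 0.0857
```

```bash
python3 - <<'E'
from h import *
from workcell import status
s=status.get_state();print(s['time'],s['tcp_pos'],s['joint_positions'].round(3) if hasattr(s['joint_positions'],'round') else s['joint_positions'],shift(s,[.5855,-.061,.20],1.61))
E
```

```text
2.1 [ 0.50049268 -0.19776695  0.23103949] [-0.433  0.325  1.853 -0.     0.964 -2.019] (array([0.677 , 0.4358, 0.1551]), np.float64(-0.0075), np.float64(1.5865))
```

Emit:
{"fn": "arm_command", "kwargs": {"series": "-1 0.677 0.436 0 -0.0075; -1 0.677 0.436 0 -0.0075; -1 0.677 0.436 0 -0.0075; -1 0.677 0.436 0 -0.0075; -1 0.677 0.436 0 -0.0075; -1 0.677 0.436 0 -0.0075"}}

```text
time: 2.85
tcp_pos: [0.5858, -0.0624, 0.2312]
orientation: [-2.183, -2.258, 0.001]
ft_force: [0.8, -0.1, -0.8]
grip_width: 0.0853
```

```bash
python3 - <<'E'
from h import *
from workcell import status
s=status.get_state();print(s['time'],s['tcp_pos'],s['qvel'].round(3),s['joint_positions'].round(3),shift(s,[.5855,-.061,.147],1.61))
for n in("scene","top"):
    p,d=optics.snapshot(n); cv2.imwrite(f"pics/{n}1.png",cv2.resize(p[120:280,140:380,::-1],None,fx=3,fy=3))
E
```

```text
2.85 [ 0.58577501 -0.06244023  0.23123225] [-0.002 -0.002 -0.002 -0.001  0.     0.001] [-0.158  0.395  1.74  -0.     1.007 -1.762] (array([ 0.0073, -0.001 ,  0.4212]), np.float64(-0.0017), np.float64(1.6045))
```

View pics/scene1.png

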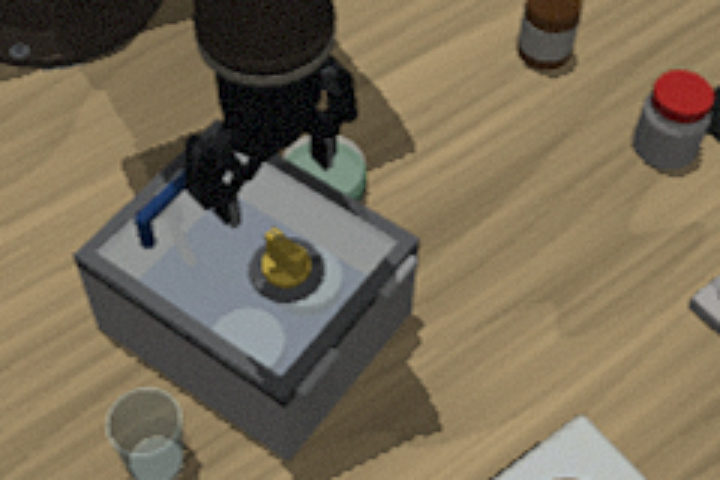

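The open fingers straddle the tap above the lid, with their midpoint near crop pixel (278,185). I'll go down and close.

Emit:
{"fn": "arm_command", "kwargs": {"series": "-1 0.007 0 0.2 -0.002; -1 0.007 0 0.42 -0.002; -1 0.007 0 0.42 -0.002; -1 0.007 0 0.42 -0.002; 1 0.007 0 0.42 -0.002; 1 0.007 0 0.42 -0.002; 1 0.007 0 0.42 -0.002; 1 0.007 0 0.42 -0.002"}}

```text
time: 3.95
tcp_pos: [0.5865, -0.06, 0.1476]
orientation: [2.175, 2.266, 0.001]
ft_force: [2.7, 11.1, 12.4]
grip_width: 0.0133
```

Emit:
{"fn": "arm_command", "kwargs": {"series": "1 0 0 0 0; 1 0 0 0 0; 1 0 0 0 0; 1 0 0 0 0"}}

```text
time: 4.45
tcp_pos: [0.5865, -0.0599, 0.1477]
orientation: [2.175, 2.266, 0.001]
ft_force: [-0.3, 2.8, 5.7]
grip_width: 0.0125
```

```bash
python3 - <<'E'
from h import *
from workcell import status
s=status.get_state();print(s['time'],s['tcp_pos'],s['ft_force'],s['wrist_torque'],s['grip_width'],shift(s,[.5855,-.061,.147],1.61-1.31))
for n in("scene","top"):
    p,d=optics.snapshot(n); cv2.imwrite(f"pics/{n}2.png",cv2.resize(p[120:280,140:380,::-1],None,fx=3,fy=3))
E
```

```text
4.45 [ 0.58650165 -0.05987792  0.14769408] [-0.32633033  2.79892704  5.67713683] [0.57158565 0.07609683 0.07795634] 0.01253827410028085 (array([-0.0054, -0.0052,  0.0035]), np.float64(0.4176), np.float64(1.6119))
```

View pics/scene2.png

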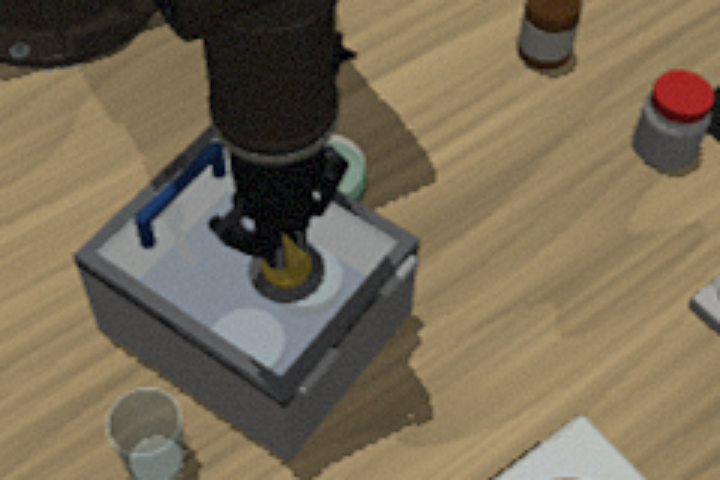

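The tap is gripped at 12.5 mm opening. Now I'll turn it clockwise.

Emit:
{"fn": "arm_command", "kwargs": {"series": "1 0 0 0 0.05; 1 0 0 0 0.1; 1 0 0 0 0.15; 1 0 0 0 0.2; 1 0 0 0 0.25; 1 0 0 0 0.3; 1 0 0 0 0.35; 1 0 0 0 0.4"}}

```text
time: 5.55
tcp_pos: [0.5879, -0.058, 0.1478]
orientation: [-3.092, -0.546, -0.005]
ft_force: [10.3, 23.0, -0.4]
grip_width: 0.013
```

Emit:
{"fn": "arm_command", "kwargs": {"series": "1 0 0 0 0.015; 1 0 0 0 0.015; 1 0 0 0 0.025; 1 0 0 0 0.025"}}

```text
time: 6.05
tcp_pos: [0.588, -0.0579, 0.1478]
orientation: [-3.11, -0.432, -0.006]
ft_force: [9.6, 22.9, -1.3]
grip_width: 0.0133
```

```bash
python3 - <<'E'
from h import *
from workcell import status
s=status.get_state();print(s['time'],s['tcp_pos'],s['ft_force'],s['wrist_torque'],s['grip_width'],shift(s,[.5855,-.061,.147],1.61-1.31))
E
```

```text
6.05 [ 0.58804768 -0.05790799  0.14777282] [ 9.60049105 22.94362069 -1.25896318] [ 3.87601172 -1.56240597  0.23905174] 0.01331814130813356 (array([-0.0165,  0.0114,  0.0038]), np.float64(-0.0077), np.float64(0.2758))
```

Emit:
{"fn": "arm_command", "kwargs": {"series": "1 -0.01 0.01 0 0.01; 1 -0.01 0.01 0 0.015; 1 -0.01 0.01 0 0.015"}}

```text
time: 6.42
tcp_pos: [0.5879, -0.0587, 0.1479]
orientation: [-3.117, -0.359, -0.009]
ft_force: [19.0, 40.9, -4.6]
grip_width: 0.0134
```

```bash
python3 - <<'E'
from h import *
from workcell import status
s=status.get_state();print(s['time'],s['tcp_pos'],s['ft_force'],s['wrist_torque'],s['grip_width'],shift(s,[.5855,-.061,.147],1.61-1.31))
E
```

```text
6.425 [ 0.58790014 -0.05867281  0.14789056] [19.02901278 40.9189203  -4.55335066] [ 6.72296713 -2.93871286  1.13830797] 0.013440947677031011 (array([-0.0144,  0.0086,  0.0043]), np.float64(-0.0224), np.float64(0.2295))
```

The wrist torque rose to 1.1 N m, so the tap is at its stop. I'll relax, open, go up and look.

Emit:
{"fn": "arm_command", "kwargs": {"series": "1 0.01 -0.01 0 -0.01; -1 0.01 -0.01 0 -0.01; -1 0.01 -0.01 0 -0.01; -1 0.01 -0.01 0 -0.01; -1 0.01 -0.01 0 -0.01; -1 0.01 -0.01 -0.2 -0.01; -1 0.01 -0.01 -0.42 -0.01; -1 0.01 -0.01 -0.42 -0.01"}}

```text
time: 7.42
tcp_pos: [0.5882, -0.0607, 0.2346]
orientation: [3.113, 0.408, 0.009]
ft_force: [1.1, 0.3, -0.5]
grip_width: 0.0854
```

```bash
python3 - <<'E'
from h import *
from workcell import status
s=status.get_state();print(s['time'],s['tcp_pos'],s['ft_force'],s['grip_width'],'handle',shift(s,[.472,-.095,.231],.29))
E
```

```text
7.425 [ 0.58822643 -0.06071941  0.23462215] [ 1.1183142   0.28772462 -0.50990598] 0.08544930985319511 handle (array([-0.6058,  0.0158,  0.015 ]), np.float64(-0.0093), np.float64(0.2607))
```

Emit:
{"fn": "arm_command", "kwargs": {"series": "-1 -0.3 0.008 0.015 -0.009; -1 -0.606 0.016 0.015 -0.009; -1 -0.606 0.016 0.015 -0.009; -1 -0.606 0.016 0.015 -0.009"}}

```text
time: 7.92
tcp_pos: [0.4704, -0.0949, 0.2283]
orientation: [3.109, 0.452, 0.001]
ft_force: [0.5, 0.1, 0.2]
grip_width: 0.0849
```

```bash
python3 - <<'E'
from h import *
from workcell import status
s=status.get_state();print(s['time'],s['tcp_pos'],s['ft_force'],s['joint_positions'].round(3),'handle',shift(s,[.472,-.095,.143],.29))
for n in("scene","top"):
    p,d=optics.snapshot(n); cv2.imwrite(f"pics/{n}3.png",cv2.resize(p[120:280,140:380,::-1],None,fx=3,fy=3))
E
```

```text
7.925 [ 0.47043122 -0.09488271  0.22826222] [0.53800944 0.05539778 0.17817688] [-0.262  0.246  1.979  0.     0.916 -0.551] handle (array([0.0071, 0.0027, 0.4263]), np.float64(-0.0005), np.float64(0.2885))
```

View pics/scene3.png

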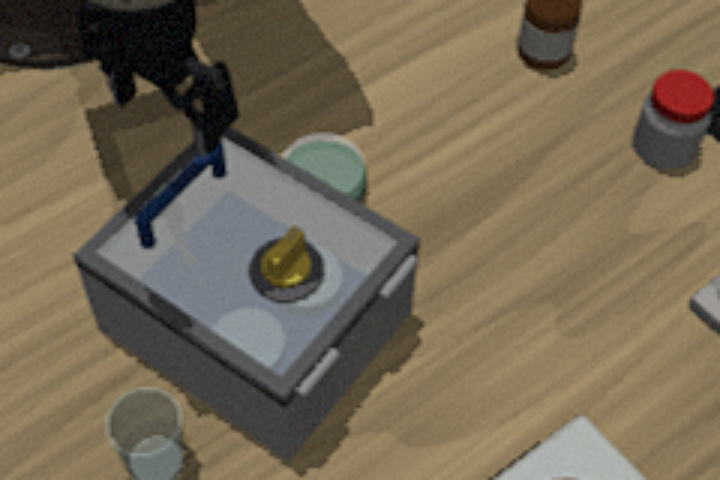

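View pics/top3.png

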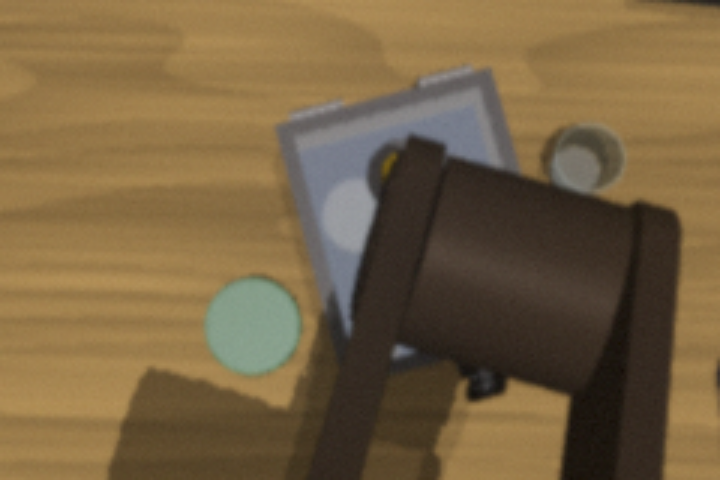

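The tap bar (crop pixel 297,233 to 275,262) now lies roughly along the handle direction. I'll measure its angle before pulling.

```bash
python3 - <<'E'
from h import *
p,d=optics.snapshot("scene"); cv2.imwrite("pics/scene3z.png",cv2.resize(p[185:225,215:255,::-1],None,fx=14,fy=14,interpolation=cv2.INTER_CUBIC))
# expected top-face corners for valve angles
for v in(1.2,1.4,1.57):
    a=.29-v;u=np.array([np.cos(a),np.sin(a),0]);w=np.array([-u[1],u[0],0]);c=np.array([.586,-.06,.171])
    q=[c+s*.021*u+t*.007*w for s,t in((1,1),(1,-1),(-1,-1),(-1,1))]
    print(v,((proj('scene',q)-[215,185]+.5)*14).round().tolist())
E
```

```text
1.2 [[270.0, 322.0], [197.0, 305.0], [264.0, 124.0], [336.0, 141.0]]
1.4 [[246.0, 321.0], [179.0, 292.0], [287.0, 125.0], [354.0, 153.0]]
1.57 [[226.0, 317.0], [166.0, 279.0], [307.0, 129.0], [366.0, 165.0]]
```

View pics/scene3z.png

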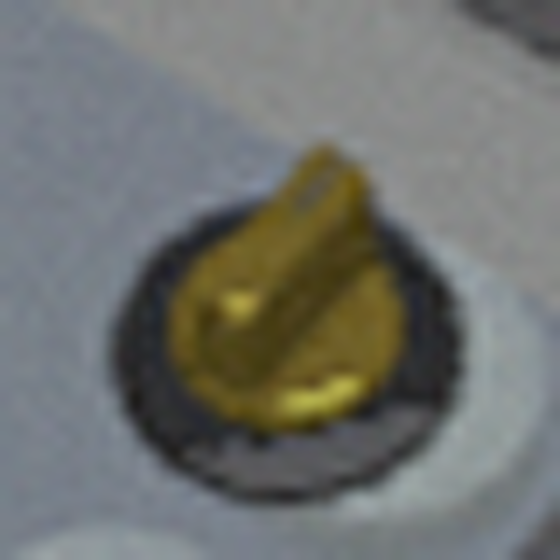

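The bar's lit edge runs from (365,190) to (240,330). That matches the prediction for about 1.55 rad, so the tap is open. Now I'll go down onto the handle.

Emit:
{"fn": "arm_command", "kwargs": {"series": "-1 0.007 0.003 0.2 0; -1 0.007 0.003 0.42 0; -1 0.007 0.003 0.42 0; -1 0.007 0.003 0.42 0; 1 0.007 0.003 0.42 0; 1 0.007 0.003 0.42 0; 1 0.007 0.003 0.42 0; 1 0.007 0.003 0.42 0", "force": 60}}

```text
time: 9.07
tcp_pos: [0.4738, -0.0948, 0.145]
orientation: [3.108, 0.452, 0.007]
ft_force: [36.3, 30.3, -9.6]
grip_width: 0.0127
```

Emit:
{"fn": "arm_command", "kwargs": {"series": "1 0.007 0 0 0; 1 0.007 0 0 0; 1 0.007 0 0 0"}}

```text
time: 9.45
tcp_pos: [0.474, -0.0943, 0.1449]
orientation: [3.108, 0.453, 0.003]
ft_force: [4.0, 4.5, 6.9]
grip_width: 0.012
```

```bash
python3 - <<'E'
from h import *
from workcell import status
s=status.get_state();print(s['time'],s['tcp_pos'],s['ft_force'],s['wrist_torque'],s['joint_positions'].round(3),s['grip_width'],shift(s,[.472,-.095,.143],.29))
p,d=optics.snapshot("scene"); cv2.imwrite("pics/scene4.png",cv2.resize(p[120:280,140:380,::-1],None,fx=3,fy=3))
E
```

```text
9.45 [ 0.47403337 -0.0943208   0.14491244] [3.95498375 4.54269477 6.94555877] [ 0.66018306 -0.45878641  0.07417415] [-2.60e-01  3.69e-01  2.06e+00  1.00e-03  7.11e-01 -5.49e-01] 0.011980810324285418 (array([-0.0107,  0.0003,  0.0095]), np.float64(-0.0003), np.float64(0.2892))
```

View pics/scene4.png

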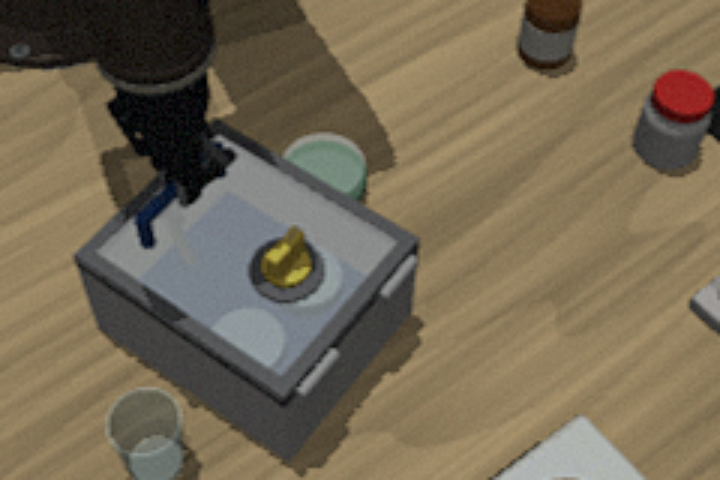

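The handle is gripped at 12 mm opening. I'll pull up slowly along the arc.

Emit:
{"fn": "arm_command", "kwargs": {"series": "1 0.002 0 -0.008 0; 1 0.004 0 -0.016 0; 1 0.006 0 -0.024 0; 1 0.007 0 -0.028 0; 1 0.008 0 -0.032 0; 1 0.009 0 -0.036 0; 1 0.01 0 -0.04 0; 1 0.01 0 -0.04 0", "force": 80}}

```text
time: 10.5
tcp_pos: [0.4758, -0.0938, 0.1523]
orientation: [3.109, 0.453, 0.002]
ft_force: [7.7, 3.2, -8.0]
grip_width: 0.0112
```

Emit:
{"fn": "arm_command", "kwargs": {"series": "1 0.004 0 -0.012 0; 1 0.008 0 -0.024 0; 1 0.012 0 -0.036 0; 1 0.017 0 -0.05 0; 1 0.021 0 -0.062 0; 1 0.025 0 -0.074 0; 1 0.028 0 -0.08 0; 1 0.028 0 -0.08 0"}}

```text
time: 11.5
tcp_pos: [0.4808, -0.0924, 0.1685]
orientation: [3.108, 0.453, 0.002]
ft_force: [4.6, -1.0, -4.0]
grip_width: 0.0115
```

```bash
python3 - <<'E'
from h import *
from workcell import status
s=status.get_state();print(s['time'],s['tcp_pos'],s['ft_force'],s['wrist_torque'],s['grip_width'])
p,d=optics.snapshot("scene"); cv2.imwrite("pics/scene5.png",cv2.resize(p[120:280,140:380,::-1],None,fx=3,fy=3))
E
```

```text
11.5 [ 0.48077721 -0.09239217  0.16849754] [ 4.60020657 -0.98842064 -3.98273187] [-0.204723   -0.73241979 -0.07300751] 0.011483190377681557
```

View pics/scene5.png

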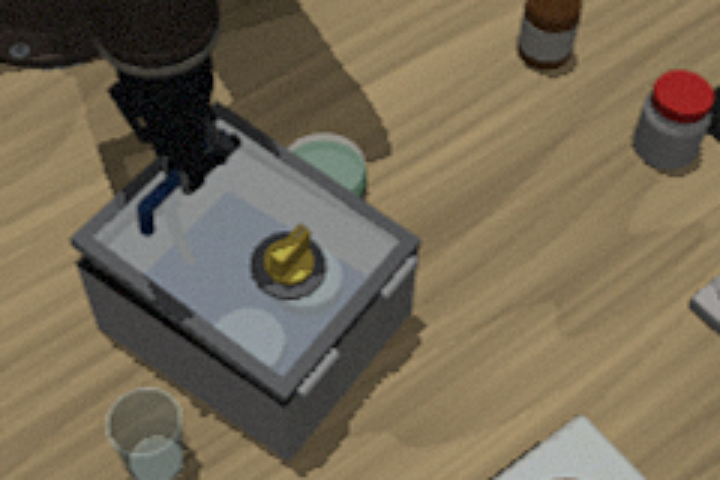

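The front edge of the lid has lifted, with a dark gap at crop pixel (85,260). I'll raise about 12 mm more.

Emit:
{"fn": "arm_command", "kwargs": {"series": "1 0.005 0 -0.012 0; 1 0.01 0 -0.024 0; 1 0.015 0 -0.036 0; 1 0.02 0 -0.048 0; 1 0.025 0 -0.06 0; 1 0.025 0 -0.06 0; 1 0.025 0 -0.06 0; 1 0.025 0 -0.06 0"}}

```text
time: 12.55
tcp_pos: [0.4852, -0.091, 0.1802]
orientation: [3.108, 0.453, 0.0]
ft_force: [6.4, -1.7, -7.9]
grip_width: 0.0119
```

```bash
python3 - <<'E'
from h import *
from workcell import status
s=status.get_state();print(s['time'],s['tcp_pos'],s['ft_force'],s['wrist_torque'],s['grip_width'],s['qvel'].round(4))
p,d=optics.snapshot("scene"); cv2.imwrite("pics/scene6.png",cv2.resize(p[120:280,140:380,::-1],None,fx=3,fy=3))
# predicted lid near-right front corner & front-left for angles
c,sn=np.cos(.29),np.sin(.29);R=np.array([[c,-sn],[sn,c]])
for a in(0,.12,.16,.19,.22):
    q=[]
    for y in(-.1,.1):
        x=.12+(-.24*np.cos(a)+.012*np.sin(a));z=.115+.24*np.sin(a)+.012*np.cos(a);q.append([*(R@[x,y]+[.5435,-.0745]),z])
    print(a,((proj('scene',q)-[140,120])*3).round().tolist())
E
```

```text
12.55 [ 0.48523717 -0.09102707  0.18018138] [ 6.38972795 -1.71308815 -7.89226945] [-0.5262373  -0.429015   -0.07251672] 0.011860454498264447 [-0.0001 -0.0005 -0.0012 -0.0008 -0.0024  0.0004]
0 [[68.0, 254.0], [212.0, 118.0]]
0.12 [[65.0, 238.0], [212.0, 100.0]]
0.16 [[64.0, 232.0], [212.0, 94.0]]
0.19 [[64.0, 229.0], [213.0, 90.0]]
0.22 [[64.0, 225.0], [214.0, 86.0]]
```

View pics/scene6.png

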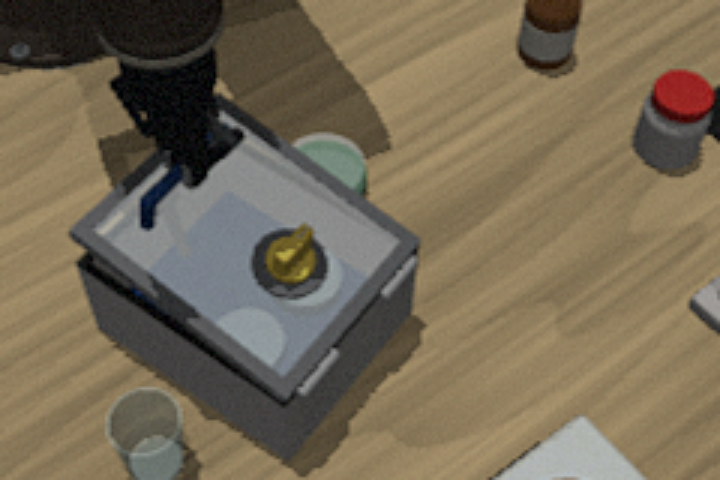

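The lid's front corner rose from about (76,257) to (70,233), which gives about 0.18 rad. This agrees with the 35 mm rise at the handle. I'll settle and hand in.

Emit:
{"fn": "arm_command", "kwargs": {"series": "1 0 0 0 0; 1 0 0 0 0; 1 0 0 0 0; 1 0 0 0 0"}}

```text
time: 13.1
tcp_pos: [0.4852, -0.091, 0.1801]
orientation: [3.109, 0.453, 0.0]
ft_force: [7.6, -2.5, -7.7]
grip_width: 0.0113
```

```bash
python3 - <<'E'
from workcell import status,order
s=status.get_state();print(s['time'],s['tcp_pos'],s['ft_force'],s['grip_width'],s['qvel'].round(4))
order.sign_off()
E
```

```text
13.1 [ 0.48522806 -0.09102452  0.18014301] [ 7.60885731 -2.51285373 -7.69631093] 0.011267702743730755 [-0.0001  0.0008 -0.0016 -0.0006  0.0004 -0.001 ]
the job is handed in; nothing more can be done
```

I turned the tap clockwise to its stop, then pulled the lid by the blue handle until the seal let go. I handed in at 13.1 s, still gripping the handle and holding the lid at a gap of about 44 mm.

- **Tap:** wrist torque rose to about 1.1 N m at the stop. The camera put the bar at about 1.55 rad before the pull. I did not measure it again afterwards, but it looked unchanged in the last picture.
- **Lid:** a handle rise of 35 mm gives about 0.185 rad. The movement of the front corner in the picture gives about 0.18 rad, so the two agree.
- **Hold:** the arm was still at the end, with the fingers on the bar at 11 mm opening (the bar is 14 mm thick). The force on the tool was about 8 N down and 8 N sideways.
- **Bystanders:** the arm only passed above them, and those visible in the pictures had not moved. I did not measure their positions.

**Off-centre tap grip:** my grip was a few millimetres off the tap's axis. This gave up to about 45 N sideways at the wrist during the turn, well below the 120 N limit.

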